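# Hold the proof load on a pot-rim tester

## Robot

A 6-joint arm with a two-finger parallel gripper is mounted at the origin on the work surface. World frame = base frame: x ahead of the robot, y to its left, z up, the work surface at z = 0. Lengths are in m, angles in degrees, forces in N, time in s.
With the tool pointing down it reaches from about 0.35 to 0.875 m from the base axis. Payload 4.2 kg.
Tool frame: the origin (TCP) lies at the very end of the fingers, on their centre line; the grasp point (between the pads) lies 19 mm behind it (r.hold_point_z is the distance from the TCP to the grasp point, in m); z points along the fingers, y is the direction in which the jaws open and shut (so a half turn about z gives the same grasp; the last joint's range is limited). The gripper opens to 87 mm and grips with 3 to 60 N. Pads are 19 mm wide; open, the fingers measure 117 mm over their backs; the gripper's body (75 mm by 190 mm) begins 51 mm behind the grasp point.
Start: joints at [-55.256, 22.042, 0.453, 0, -68.411, -14.817], TCP at [0.213, -0.588, 0.223] pointing down, gripper open.
Joint ranges: [-179.83, 179.83], [-69.29, 118.12], [-61.27, 80.66], [-181.25, 117.63], [-171.15, -9.14], [-177.46, 177.46]. Speed limits (degrees/s): [159.86, 159.86, 180, 180, 180, 180].

## Interface

Orientations are given as a 3x3 rotation matrix whose columns are the frame's x, y, z axes.
In Python, from station import r, cams, ticket gives the robot as it stands.
- The arm moves only by the tool drive_tool, never from a script. Its argument "deltas" is a list of rows, each an object of numbers: "dx", "dy", "dz": the shift along the tool's x, y, z in m; "wx", "wy", "wz": the turn, a rotation vector about the tool's x, y, z in degrees. A call has 1 to 20 rows; each row is the pose to reach, as a shift and turn from the pose commanded when the call began, along the tool's axes at that moment; what a row does not reach only later rows make up. A row lasts 1/10 s, in which the tool goes at most 50 mm and 8.59 degrees, less where a joint would pass 70% of its speed; a pose out of reach is approached as far as the arm can. A call with a gripper value outside its range is refused whole. "gripper" is the opening, from 0 (shut) to 1 (fully open), set as the call begins (left out, the last holds). The fingers move at their own pace and stop on an object; the grip force is fixed at half the most. Time passes only in rows, so rows that repeat a pose let the fingers close. It gives the time, the measured TCP pose, the force and the opening at its end, in the units of the state.
- r.sense(): the state, without advancing time (a new reading comes with each control period).
- cams.capture(name): name is "scene" or "top" or "wrist"; returns the picture (480x640x3 uint8, red, green, blue); there is no depth.
- cams.camera_model(name): a dict with "intrinsics" (3x3 intrinsics, pixels), "extrinsics" (4x4, takes a point from world to camera coordinates); the wrist camera has in their place "T_tool_cam" (4x4, takes a point from camera to tool coordinates, whose origin is the TCP and whose axes are the flange's). Camera axes: x right, y down, z forward; pixel columns grow to the right and rows downward; lengths in m; the calibration is good to about 2 mm. A picture is of the moment at which its call begins: read the wrist's pose just before it. camera_model takes no time and is no camera call.
- ticket.finish_job(): hands the job in, once; it reports no verdict.
The state is a dict: "time_s": time; "joints": joint angles; "joint_velocities": joint speeds; "effort": joint torques, N m; "tcp_pos": TCP position; "ee_rot": TCP orientation; "wrist_force": force on the tool from outside, world axes, zero at the start; "moment": the same for the moment, N m; "gripper_width": opening from 0.0 (shut) to 1.0 (fully open).
Only numpy, scipy, OpenCV 4.12 (cv2) and the standard library are available. Lean on these libraries where they do the work, as an engineer would, in place of code of your own. Each camera call takes 0.05 s, during which the arm holds its last target.

## Task

Proof-load the pink pot in the blue rim tester: first turn the black tare knob back (anticlockwise seen from above) until it is fully home against its zero stop, with the orange-handled load slide still at rest. Then pull the orange handle out towards the front of the tester until the slide's black pointer stands over the red tab on the white scale, never clearly beyond the tab, and keep it there: finish while still gripping the handle and holding the slide against its spring. Leave the small green, blue and yellow pots on and beside the tester where they stand.

Things in the scene. Friction and masses are not known exactly. Their poses are not given: they have to be found in the camera images.
- rig: rim tester, fixed: blue plate 12 mm thick, x -170 to +190, y -110 to +200 mm of its origin, which is on the underside below the slide's line. +x runs from front (handle) to back (pink pot at x = 136 mm, top 118 mm above the table), +y to the tare dial. Grey spring housing (x 0 to 75, |y| to 38 mm) 46 mm high, steel load arm behind it (x 75 to 115 mm) 130 mm high. Its place and yaw vary.
- tare (a joint): angle of the tare knob, rad: 0 = against the zero stop (white pointer line at the red zero line, towards the tester's front), growing CLOCKWISE seen from above, up to 1.7; starts between 0.7 and 1.45. Stiff by friction (about 0.03 N m), it stays where left.
- tare_grip (a point): grip point of the tare knob, on its upright axis, 66.5 mm above the table, at x = -40, y = 145 mm of the tester. Black bar 46 mm long, 12 thick, from 50.5 to 78.5 mm above the table, on a 46 mm disc over a grey box 80 x 80, 40 mm tall. At 0 its white-lined end points along the tester's -x; at angle q it is turned q clockwise from there. The point turns with it, x axis along the bar.
- draw (a joint): travel of the load slide, m: 0 = at rest (in), growing as the handle is pulled out along the tester's -x, end stop at 0.095. A spring of 150 N/m draws it back, with 4.5 N at rest and about 10 to 15 N at the tab; let go, it runs back in.
- draw_handle (a point): centre of the orange handle's grip, 80 mm above the table; an upright paddle 14 mm thick (along the tester's x), 40 mm wide (y), from 48 to 108 mm above the table. At rest it is at x = -30, y = 0 mm of the tester. In front of and behind the paddle nothing within 100 mm stands higher than 46 mm above the table.
- draw_pointer (a point): the slide's black pointer, a 3 mm bar that moves with the slide over the white scale; this point is on its middle line above the middle of the scale, 34.5 mm above the table, at y = -78 mm of the tester and at the same x as the handle.
- mark (a point): centre of the top of the red tab on the white scale, 12 mm wide along the tester's x, 40 mm across, axes parallel to the tester's; fixed, 35 to 65 mm further out (towards the tester's -x) than the pointer at rest. Pointer over tab = the two points within 6 mm of each other along the tester's x.
- green_pot_c (a point): small mint-green pot, 68 mm across, 62 mm tall, standing on the tester's plate behind the tare dial, a bystander to leave alone; this point at its centre, half-way up
- blue_jar_c (a point): light-blue jar, 72 mm across, 75 mm tall, on the table left of the tester, a bystander to leave alone; this point at its centre, half-way up
- yellow_pot_c (a point): small yellow pot, 60 mm across, 45 mm tall, on the table right of the tester, a bystander to leave alone; this point at its centre, half-way up

How it is judged:
By the outcome, as a careful person would: the job done as asked, in the order asked, and still so for the second after the job is handed in, while the arm keeps its last pose, push and grip.
It also fails if it takes over 48 s, if anything falls off the work surface, if the arm or the gripper's body presses on something with over 40 N, if the wrist force passes 120 N, or if a joint passes its speed limit or range.

## Working session

There is one attempt and no reset: what is moved stays moved. The work goes in short steps, Python scripts to look and compute and a tool call to move; the robot and the scene stay as the last step left them, time stands still between calls to the robot, and variables do not carry over. Pictures are saved under pics/ and viewed, and the job is handed in when it is done.

Besides the shell and the picture viewer there is one more tool, called after ">>>" by a JSON object that holds its "method" and its "body". drive_tool: Moves the arm, as the interface text tells. Its arguments: {"type":"object","properties":{"deltas":{"type":"array","items":{"type":"object","properties":{"dx":{"type":"number"},"dy":{"type":"number"},"dz":{"type":"number"},"wx":{"type":"number"},"wy":{"type":"number"},"wz":{"type":"number"}}}},"gripper":{"type":"number"}},"required":["deltas"]}

```bash
mkdir -p pics; ls; python3 - <<'E'
from station import r,cams,ticket
import cv2
for n in("scene","top"):
    cv2.imwrite(f"pics/{n}0.png",cams.capture(n)[:,:,::-1])
    m=cams.camera_model(n);print(n,m)
print(cams.camera_model("wrist"))
s=r.sense();print(s, r.hold_point_z)
E
```

```text
pics
scene {'intrinsics': array([[503.06848626,   0.        , 320.14269274],
       [  0.        , 503.06848626, 241.82474069],
       [  0.        ,   0.        ,   1.        ]]), 'extrinsics': array([[ 0.10560306,  0.99429163,  0.01523674, -0.10772622],
       [ 0.6141154 , -0.05315814, -0.78742395, -0.32827794],
       [-0.78211909,  0.09251149, -0.61622347,  1.39388104],
       [ 0.        ,  0.        ,  0.        ,  1.        ]])}
top {'intrinsics': array([[534.91334406,   0.        , 319.58980461],
       [  0.        , 534.91334406, 235.29092838],
       [  0.        ,   0.        ,   1.        ]]), 'extrinsics': array([[-0.07005835, -0.99754101, -0.00194088,  0.08082198],
       [-0.9741651 ,  0.06883513, -0.21509088,  0.61237887],
       [ 0.21469558, -0.01317818, -0.97659211,  0.77270103],
       [ 0.        ,  0.        ,  0.        ,  1.        ]])}
{'intrinsics': array([[380.534898  ,   0.        , 315.71579018],
       [  0.        , 380.534898  , 232.34504676],
       [  0.        ,   0.        ,   1.        ]]), 'T_tool_cam': array([[-1.68996178e-04, -9.54413379e-01,
[... 399 characters left out ...]
2,
       -6.84101187e+01, -1.48166475e+01]), 'joint_velocities': array([-0.00104281, -0.05855538,  0.18081793,  0.22745903,  0.01848302,
        0.01939152]), 'effort': array([-7.44049375e-04, -3.91689920e+01,  1.87933570e+01,  4.23190624e+00,
        1.34626130e-02, -7.31664363e-05]), 'tcp_pos': array([ 0.21284029, -0.58708482,  0.22158012]), 'ee_rot': array([[-9.40177573e-01, -3.40683906e-01, -7.79382607e-04],
       [-3.40684772e-01,  9.40175931e-01,  1.76218840e-03],
       [ 1.32407540e-04,  1.92229380e-03, -9.99998144e-01]]), 'wrist_force': array([0.19741855, 0.28420105, 0.46859793]), 'moment': array([-0.01057547, -0.00849811,  0.03864251]), 'gripper_width': 0.9964169688868704} 0.0187
```

View pics/scene0.png

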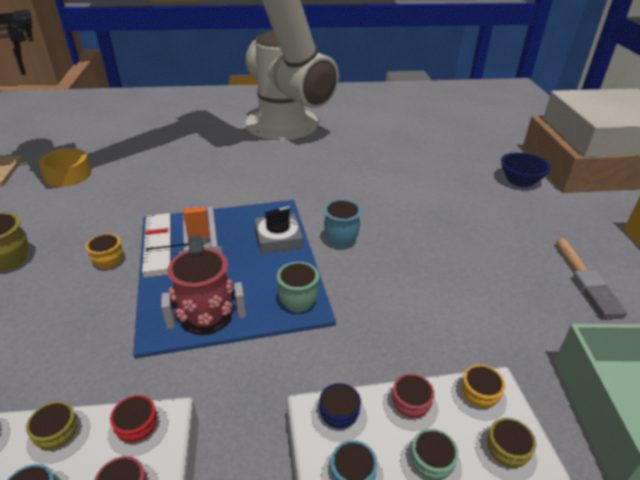

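View pics/top0.png

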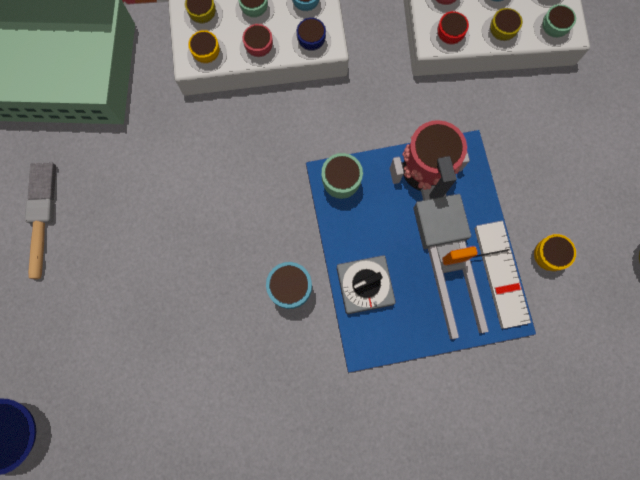

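The top view shows the plate with corners near (307,163), (478,132), (533,332) and (350,368). The dial is at (368,284), the handle at (460,256), the red tab at (507,289) and the pointer at about (495,253).

```bash
cat > h.py <<'E'
import numpy as np,cv2
from station import r,cams,ticket
def ray(n,px,z):
    m=cams.camera_model(n);K=m["intrinsics"];E=m["extrinsics"];R=E[:3,:3];t=E[:3,3]
    px=np.atleast_2d(px).astype(float)
    d=(R.T@np.linalg.inv(K)@np.c_[px,np.ones(len(px))].T).T;c=-R.T@t
    return c+d*((z-c[2])/d[:,2])[:,None]
def proj(n,P):
    m=cams.camera_model(n);E=m["extrinsics"];P=np.atleast_2d(P)
    q=(m["intrinsics"]@(E[:3,:3]@P.T+E[:3,3:])).T;return q[:,:2]/q[:,2:]
def mask(im,lo,hi): return cv2.inRange(cv2.cvtColor(im,cv2.COLOR_RGB2HSV),lo,hi)
E
python3 - <<'E'
from h import *
im=cv2.imread("pics/top0.png")[:,:,::-1].copy()
b=mask(im,(105,150,60),(125,255,255))
cs,_=cv2.findContours(b,cv2.RETR_EXTERNAL,cv2.CHAIN_APPROX_NONE)
c=max(cs,key=cv2.contourArea)
P=ray("top",c[:,0,:],.012)[:,:2]
h=cv2.convexHull((P*1e3).astype(np.float32))
rc=cv2.minAreaRect(h);print(rc);bx=cv2.boxPoints(rc)/1e3;print(bx)
# x axis: along long side(360), toward back (+world x)
e=[bx[(i+1)%4]-bx[i] for i in range(4)]
ex=max([v for v in e if abs(np.linalg.norm(v)-.36)<.03],key=lambda v:v[0]);ex/=np.linalg.norm(ex);ey=np.array([-ex[1],ex[0]])
o=np.array(rc[0])/1e3-ex*.010-ey*.045
yaw=np.degrees(np.arctan2(ex[1],ex[0]));print("o",o,"yaw",yaw)
W=lambda x,y,z:np.r_[o+ex*x+ey*y,z]
for n,p in dict(tare=(-.04,.145,.0665),handletop=(-.03,0,.108),ptr=(-.03,-.078,.0345)).items():
    print(n,W(*p),proj("top",W(*p)),proj("scene",W(*p)))
def loc(px,z):
    w=ray("top",px,z)[:,:2]-o;return np.c_[w@ex,w@ey]
def cen(m,k=0):
    n,l,s,ce=cv2.connectedComponentsWithStats(m);i=1+np.argsort(-s[1:,4]);return [(s[j,4],ce[j].round(1)) for j in i[:4]]
rd=mask(im,(0,200,150),(3,255,255))|mask(im,(174,200,150),(180,255,255))
for a,cc in cen(rd): print("red",a,cc,loc(cc,.0345))
og=mask(im,(6,200,150),(14,255,255))
for a,cc in cen(og): print("or",a,cc,loc(cc,.108))
cv2.imwrite("pics/z.png",cv2.resize(im[210:350,320:540,::-1],None,fx=3.6,fy=3.6,interpolation=cv2.INTER_CUBIC))
E
```

```text
((600.6708984375, -122.74098205566406), (357.0538024902344, 307.0079650878906), 7.1507368087768555)
[[ 0.40442434  0.007346  ]
 [ 0.44264078 -0.29727408]
 [ 0.7969175  -0.25282797]
 [ 0.758701    0.05179211]]
o [ 0.59635028 -0.16863578] yaw 7.150735
tare [ 0.53861178 -0.02974278  0.0665    ] [[366.74985949 281.60871303]] [[277.13756442 215.67147308]]
handletop [ 0.56658362 -0.17237018  0.108     ] [[463.51337173 252.42258554]] [[194.04402536 209.25677224]]
ptr [ 0.57629307 -0.24976351  0.0345    ] [[498.42195267 251.57322771]] [[155.20431736 248.39773309]]
red 127 [507.3 288.1] [[-0.09006192 -0.0762267 ]]
red 33 [445.5  31.9] [[ 0.37270773 -0.09071591]]
red 15 [462.1  33.6] [[ 0.36367848 -0.1188218 ]]
red 4 [467.   24.5] [[ 0.37956653 -0.13192689]]
or 3 [461. 257.] [[-0.03594413  0.00535865]]
or 2 [470.5 247. ] [[-0.02408228 -0.01220047]]
or 2 [476.  253.5] [[-0.03515058 -0.01769291]]
or 2 [460.5 249. ] [[-0.02413555  0.00308516]]
```

View pics/z.png

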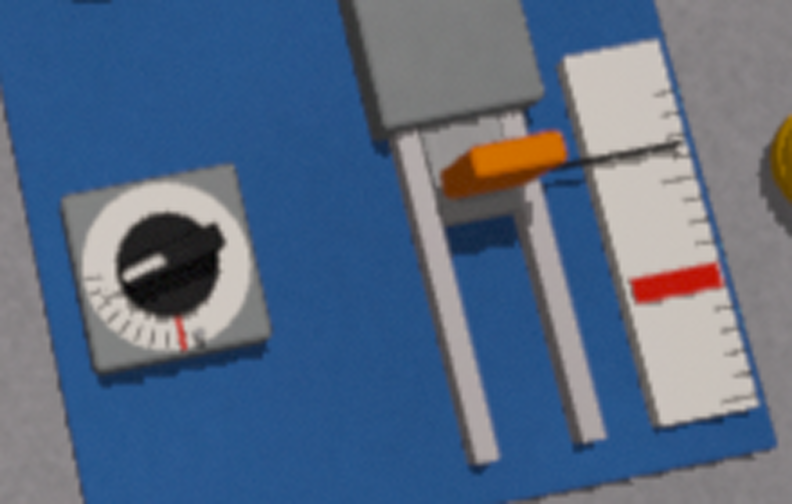

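```bash
cat >> h.py <<'E'
yaw=np.radians(7.15);ex=np.array([np.cos(yaw),np.sin(yaw)]);ey=np.array([-ex[1],ex[0]]);o=np.array([.59635,-.16864])
W=lambda x,y,z:np.r_[o+ex*x+ey*y,z]
def loc(n,px,z):
    w=ray(n,px,z)[:,:2]-o;return np.c_[w@ex,w@ey]
def Rx(a): # tool x at world yaw a deg, pointing down
    a=np.radians(a);c,s=np.cos(a),np.sin(a);return np.array([[c,s,0],[s,-c,0],[0,0,-1.]])
def delta(p,R,s=None):
    s=s or r.sense();T=s["ee_rot"];return (T.T@(np.array(p)-s["tcp_pos"])).round(4),cv2.Rodrigues(T.T@R)[0].ravel()*180/np.pi
def state():
    s=r.sense();print("t",s["time_s"],"tcp",s["tcp_pos"].round(4),"F",s["wrist_force"].round(1),"M",s["moment"].round(2),"g",round(s["gripper_width"],3),"j",s["joints"].round(1));return s
E
python3 - <<'E'
from h import *
im=cv2.imread("pics/top0.png")[:,:,::-1].copy()
# bar ends white line in zoom coords
z=lambda x,y:np.array([320+x/3.6,210+y/3.6])
for a,b in [((125,275),(163,258)),((125,277),(218,235))]:
    P=loc("top",[z(*a),z(*b)],.0785);d=P[0]-P[1];print(P,"q",np.degrees(np.arctan2(d[1],-d[0])))
for n,px,h in(("green",(342,172),.074),("blue",(290,285),.075),("yellow",(556,251),.045)):print(n,loc("top",px,h))
im=cv2.imread("pics/scene0.png")
cv2.imwrite("pics/z2.png",cv2.resize(im[190:280,130:330],None,fx=4,fy=4,interpolation=cv2.INTER_CUBIC))
E
```

```text
[[-0.04492182  0.16574131]
 [-0.04099676  0.14853812]] q 77.14745840427004
[[-0.04574723  0.16591641]
 [-0.035957    0.12367338]] q 76.95151428226252
green [[0.13871026 0.14726368]]
blue [[-0.02336708  0.26165066]]
yellow [[-0.04820374 -0.1646418 ]]
```

View pics/z2.png

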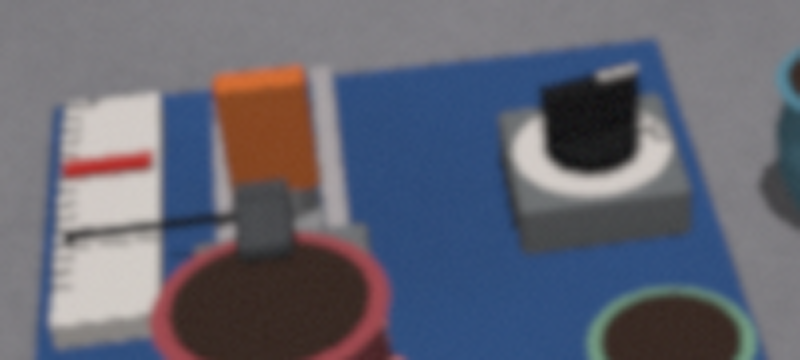

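```bash
python3 - <<'E'
from h import *
print(W(-.0405,.145,.2),delta(W(-.0405,.145,.2),Rx(-70)))
E
```

```text
[ 0.53811717 -0.02980849  0.2       ] (array([-0.4957,  0.4131,  0.0223]), array([ 9.24223188e-02,  8.06262519e-02, -9.00813772e+01]))
```

>>> {"method": "drive_tool", "body": {"deltas": [{"dx": -0.012,"dy": 0.01,"wz": -2},{"dx": -0.036,"dy": 0.03,"wz": -6},{"dx": -0.066,"dy": 0.055,"dz": 0.003,"wz": -12},{"dx": -0.1,"dy": 0.083,"dz": 0.005,"wz": -18},{"dx": -0.134,"dy": 0.112,"dz": 0.006,"wz": -24},{"dx": -0.168,"dy": 0.14,"dz": 0.008,"wz": -30},{"dx": -0.202,"dy": 0.168,"dz": 0.009,"wz": -36},{"dx": -0.236,"dy": 0.197,"dz": 0.011,"wz": -42},{"dx": -0.27,"dy": 0.225,"dz": 0.012,"wz": -48},{"dx": -0.304,"dy": 0.253,"dz": 0.014,"wz": -55},{"dx": -0.338,"dy": 0.282,"dz": 0.015,"wz": -61},{"dx": -0.372,"dy": 0.31,"dz": 0.017,"wz": -67},{"dx": -0.406,"dy": 0.338,"dz": 0.018,"wz": -73},{"dx": -0.438,"dy": 0.365,"dz": 0.02,"wz": -79},{"dx": -0.465,"dy": 0.388,"dz": 0.021,"wz": -84},{"dx": -0.484,"dy": 0.403,"dz": 0.022,"wz": -88},{"dx": -0.4957,"dy": 0.4131,"dz": 0.0223,"wx": 0.09,"wy": 0.08,"wz": -90.1},{"dx": -0.4957,"dy": 0.4131,"dz": 0.0223,"wx": 0.09,"wy": 0.08,"wz": -90.1},{"dx": -0.4957,"dy": 0.4131,"dz": 0.0223,"wx": 0.09,"wy": 0.08,"wz": -90.1}], "gripper": 1}}

```text
schema error: expected keys dx, dy, dz, wx, wy, wz
```

```bash
python3 - <<'E'
from h import *
s=state();print(s["ee_rot"].round(3))
cv2.imwrite("pics/w1.png",cams.capture("wrist")[:,:,::-1])
print(delta(W(-.0405,.145,.055),Rx(-70),s))
E
```

```text
t 0.1 tcp [ 0.2128 -0.5871  0.2216] F [0.2 0.3 0.5] M [-0.01 -0.01  0.04] g 0.996 j [-55.3  22.1   0.4  -0.  -68.4 -14.8]
[[-0.94  -0.341 -0.001]
 [-0.341  0.94   0.002]
 [ 0.     0.002 -1.   ]]
(array([-0.4957,  0.4128,  0.1673]), array([ 9.24223188e-02,  8.06262519e-02, -9.00813772e+01]))
```

View pics/w1.png

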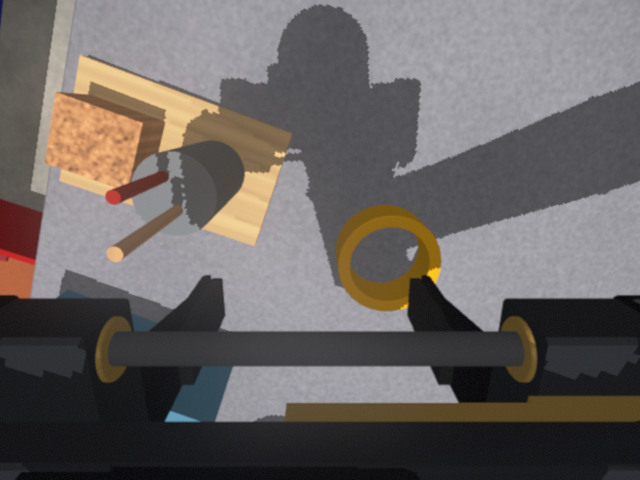

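The call was refused because every row needs all six keys. The wrist picture shows a pencil cup at about (170,190), which is away from my direction of travel. I'll send it again with all the keys.

>>> {"method": "drive_tool", "body": {"deltas": [{"dx": -0.012,"dy": 0.01,"dz": 0,"wx": 0,"wy": 0,"wz": -2},{"dx": -0.036,"dy": 0.03,"dz": 0,"wx": 0,"wy": 0,"wz": -6},{"dx": -0.066,"dy": 0.055,"dz": 0.003,"wx": 0,"wy": 0,"wz": -12},{"dx": -0.1,"dy": 0.083,"dz": 0.005,"wx": 0,"wy": 0,"wz": -18},{"dx": -0.134,"dy": 0.112,"dz": 0.006,"wx": 0,"wy": 0,"wz": -24},{"dx": -0.168,"dy": 0.14,"dz": 0.008,"wx": 0,"wy": 0,"wz": -30},{"dx": -0.202,"dy": 0.168,"dz": 0.009,"wx": 0,"wy": 0,"wz": -36},{"dx": -0.236,"dy": 0.197,"dz": 0.011,"wx": 0,"wy": 0,"wz": -42},{"dx": -0.27,"dy": 0.225,"dz": 0.012,"wx": 0,"wy": 0,"wz": -48},{"dx": -0.304,"dy": 0.253,"dz": 0.014,"wx": 0,"wy": 0,"wz": -55},{"dx": -0.338,"dy": 0.282,"dz": 0.015,"wx": 0,"wy": 0,"wz": -61},{"dx": -0.372,"dy": 0.31,"dz": 0.017,"wx": 0,"wy": 0,"wz": -67},{"dx": -0.406,"dy": 0.338,"dz": 0.018,"wx": 0,"wy": 0,"wz": -73},{"dx": -0.438,"dy": 0.365,"dz": 0.02,"wx": 0,"wy": 0,"wz": -79},{"dx": -0.465,"dy": 0.388,"dz": 0.021,"wx": 0,"wy": 0,"wz": -84},{"dx": -0.484,"dy": 0.403,"dz": 0.022,"wx": 0,"wy": 0,"wz": -88},{"dx": -0.4957,"dy": 0.4131,"dz": 0.0223,"wx": 0.09,"wy": 0.08,"wz": -90.1},{"dx": -0.4957,"dy": 0.4131,"dz": 0.0223,"wx": 0.09,"wy": 0.08,"wz": -90.1},{"dx": -0.4957,"dy": 0.4131,"dz": 0.0223,"wx": 0.09,"wy": 0.08,"wz": -90.1}], "gripper": 1}}

```text
time_s: 2.05
tcp_pos: [0.5376, -0.0303, 0.2001]
ee_rot: [[0.342, -0.94, -0.0], [-0.94, -0.342, -0.002], [0.002, 0.001, -1.0]]
wrist_force: [-0.2, -0.5, 0.0]
gripper_width: 1.0
```

```bash
python3 - <<'E'
from h import *
s=state();print(s["ee_rot"].round(3))
cv2.imwrite("pics/w2.png",cams.capture("wrist")[:,:,::-1])
print(delta(W(-.0405,.145,.055),Rx(-70),s))
E
```

```text
t 2.05 tcp [ 0.5376 -0.0303  0.2001] F [-0.2 -0.5  0. ] M [-0.06  0.18 -0.02] g 1.0 j [ 14.1  14.7 -13.8   0.1 -61.6   5.9]
[[ 0.342 -0.94  -0.   ]
 [-0.94  -0.342 -0.002]
 [ 0.002  0.001 -1.   ]]
(array([-0.0005, -0.0008,  0.1451]), array([ 0.0404301 , -0.09593184,  0.01538777]))
```

View pics/w2.png

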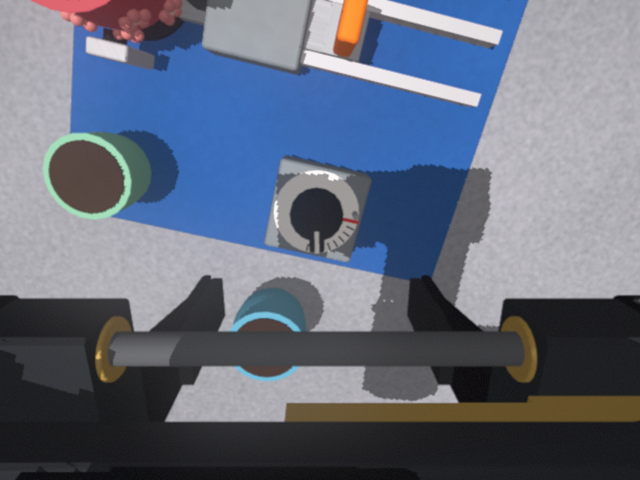

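The knob sits at (316,215). Its white line is vertical in the picture, so the jaws are aligned with the bar. I'm descending.

>>> {"method": "drive_tool", "body": {"deltas": [{"dx": -0.0005,"dy": -0.0008,"dz": 0.015,"wx": 0,"wy": 0,"wz": 0},{"dx": -0.0005,"dy": -0.0008,"dz": 0.04,"wx": 0,"wy": 0,"wz": 0},{"dx": -0.0005,"dy": -0.0008,"dz": 0.07,"wx": 0,"wy": 0,"wz": 0},{"dx": -0.0005,"dy": -0.0008,"dz": 0.1,"wx": 0,"wy": 0,"wz": 0},{"dx": -0.0005,"dy": -0.0008,"dz": 0.125,"wx": 0,"wy": 0,"wz": 0},{"dx": -0.0005,"dy": -0.0008,"dz": 0.138,"wx": 0,"wy": 0,"wz": 0},{"dx": -0.0005,"dy": -0.0008,"dz": 0.143,"wx": 0,"wy": 0,"wz": 0},{"dx": -0.0005,"dy": -0.0008,"dz": 0.145,"wx": 0,"wy": 0,"wz": 0},{"dx": -0.0005,"dy": -0.0008,"dz": 0.145,"wx": 0,"wy": 0,"wz": 0}]}}

```text
time_s: 3.0
tcp_pos: [0.5393, -0.0301, 0.0559]
ee_rot: [[0.342, -0.94, 0.002], [-0.94, -0.342, -0.002], [0.002, -0.001, -1.0]]
wrist_force: [0.5, 0.8, 0.4]
gripper_width: 1.002
```

>>> {"method": "drive_tool", "body": {"deltas": [{"dx": 0,"dy": 0,"dz": 0,"wx": 0,"wy": 0,"wz": 0},{"dx": 0,"dy": 0,"dz": 0,"wx": 0,"wy": 0,"wz": 0},{"dx": 0,"dy": 0,"dz": 0,"wx": 0,"wy": 0,"wz": 0},{"dx": 0,"dy": 0,"dz": 0,"wx": 0,"wy": 0,"wz": 0},{"dx": 0,"dy": 0,"dz": 0,"wx": 0,"wy": 0,"wz": 0},{"dx": 0,"dy": 0,"dz": 0,"wx": 0,"wy": 0,"wz": 0},{"dx": 0,"dy": 0,"dz": 0,"wx": 0,"wy": 0,"wz": 0},{"dx": 0,"dy": 0,"dz": 0,"wx": 0,"wy": 0,"wz": 0},{"dx": 0,"dy": 0,"dz": 0,"wx": 0,"wy": 0,"wz": 0},{"dx": 0,"dy": 0,"dz": 0,"wx": 0,"wy": 0,"wz": 0}], "gripper": 0.05}}

```text
time_s: 4.0
tcp_pos: [0.5387, -0.0298, 0.0552]
ee_rot: [[0.342, -0.94, -0.0], [-0.94, -0.342, -0.002], [0.002, 0.001, -1.0]]
wrist_force: [-6.6, -1.4, 3.8]
gripper_width: 0.174
```

```bash
python3 - <<'E'
from h import *
s=state()
cv2.imwrite("pics/w3.png",cams.capture("top")[200:400,270:550,::-1].repeat(2,0).repeat(2,1))
E
```

```text
t 4.0 tcp [ 0.5387 -0.0298  0.0552] F [-6.6 -1.4  3.8] M [-0.47  2.07  0.07] g 0.174 j [ 14.1  24.4 -23.7   0.2 -42.    5.8]
```

View pics/w3.png

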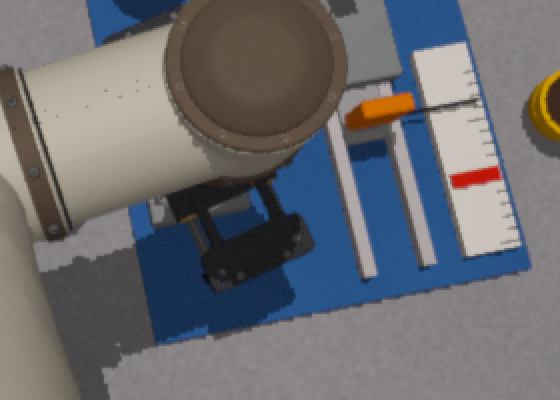

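The opening is about 15 mm and there's a small side force of 6.6 N. I'll shift 0.7 mm to relieve it and start turning anticlockwise.

>>> {"method": "drive_tool", "body": {"deltas": [{"dx": -0.0002,"dy": 0.0007,"dz": 0,"wx": 0,"wy": 0,"wz": 0},{"dx": -0.0002,"dy": 0.0007,"dz": 0,"wx": 0,"wy": 0,"wz": -2},{"dx": -0.0002,"dy": 0.0007,"dz": 0,"wx": 0,"wy": 0,"wz": -5},{"dx": -0.0002,"dy": 0.0007,"dz": 0,"wx": 0,"wy": 0,"wz": -9},{"dx": -0.0002,"dy": 0.0007,"dz": 0,"wx": 0,"wy": 0,"wz": -13},{"dx": -0.0002,"dy": 0.0007,"dz": 0,"wx": 0,"wy": 0,"wz": -17},{"dx": -0.0002,"dy": 0.0007,"dz": 0,"wx": 0,"wy": 0,"wz": -20},{"dx": -0.0002,"dy": 0.0007,"dz": 0,"wx": 0,"wy": 0,"wz": -20}]}}

```text
time_s: 4.85
tcp_pos: [0.5371, -0.0303, 0.055]
ee_rot: [[0.643, -0.766, -0.002], [-0.766, -0.643, -0.002], [0.001, 0.003, -1.0]]
wrist_force: [-3.3, -1.5, 1.9]
gripper_width: 0.132
```

```bash
python3 - <<'E'
from h import *
s=state()
cv2.imwrite("pics/w4.png",cams.capture("wrist")[:,:,::-1])
E
```

```text
t 4.85 tcp [ 0.5371 -0.0303  0.055 ] F [-3.3 -1.5  1.9] M [-0.65  1.06  0.02] g 0.132 j [ 14.1  24.3 -23.9   0.2 -41.9  25.8]
```

View pics/w4.png

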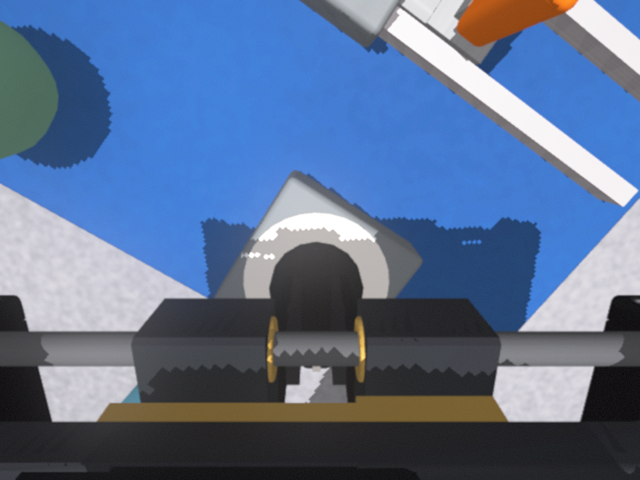

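The opening is now 11.5 mm, so the bar is gripped and turning with the tool. I'll continue to just short of the stop.

>>> {"method": "drive_tool", "body": {"deltas": [{"dx": -0.0001,"dy": 0.0003,"dz": 0,"wx": 0,"wy": 0,"wz": -3},{"dx": -0.0001,"dy": 0.0003,"dz": 0,"wx": 0,"wy": 0,"wz": -7},{"dx": -0.0001,"dy": 0.0003,"dz": 0,"wx": 0,"wy": 0,"wz": -12},{"dx": -0.0001,"dy": 0.0003,"dz": 0,"wx": 0,"wy": 0,"wz": -17},{"dx": -0.0001,"dy": 0.0003,"dz": 0,"wx": 0,"wy": 0,"wz": -22},{"dx": -0.0001,"dy": 0.0003,"dz": 0,"wx": 0,"wy": 0,"wz": -27},{"dx": -0.0001,"dy": 0.0003,"dz": 0,"wx": 0,"wy": 0,"wz": -32},{"dx": -0.0001,"dy": 0.0003,"dz": 0,"wx": 0,"wy": 0,"wz": -37},{"dx": -0.0001,"dy": 0.0003,"dz": 0,"wx": 0,"wy": 0,"wz": -42},{"dx": -0.0001,"dy": 0.0003,"dz": 0,"wx": 0,"wy": 0,"wz": -47},{"dx": -0.0001,"dy": 0.0003,"dz": 0,"wx": 0,"wy": 0,"wz": -51},{"dx": -0.0001,"dy": 0.0003,"dz": 0,"wx": 0,"wy": 0,"wz": -53},{"dx": -0.0001,"dy": 0.0003,"dz": 0,"wx": 0,"wy": 0,"wz": -53}]}}

```text
time_s: 6.2
tcp_pos: [0.5372, -0.0303, 0.055]
ee_rot: [[0.999, 0.052, -0.001], [0.052, -0.999, -0.002], [-0.001, 0.002, -1.0]]
wrist_force: [-3.2, -2.4, 0.9]
gripper_width: 0.138
```

```bash
python3 - <<'E'
from h import *
s=state();R=s["ee_rot"];print(np.degrees(np.arctan2(R[1,0],R[0,0])))
E
```

```text
t 6.2 tcp [ 0.5372 -0.0303  0.055 ] F [-3.2 -2.4  0.9] M [-0.96  1.01  0.05] g 0.138 j [ 14.1  24.3 -23.9   0.2 -41.9  78.7]
2.9571778273997396
```

>>> {"method": "drive_tool", "body": {"deltas": [{"dx": 0,"dy": 0,"dz": 0,"wx": 0,"wy": 0,"wz": -1},{"dx": 0,"dy": 0,"dz": 0,"wx": 0,"wy": 0,"wz": -2},{"dx": 0,"dy": 0,"dz": 0,"wx": 0,"wy": 0,"wz": -3},{"dx": 0,"dy": 0,"dz": 0,"wx": 0,"wy": 0,"wz": -3}]}}

```text
time_s: 6.6
tcp_pos: [0.5372, -0.0303, 0.055]
ee_rot: [[0.994, 0.105, -0.001], [0.105, -0.994, -0.002], [-0.001, 0.002, -1.0]]
wrist_force: [-3.5, -3.9, 1.4]
gripper_width: 0.135
```

```bash
python3 - <<'E'
from h import *
s=state();R=s["ee_rot"];print(np.degrees(np.arctan2(R[1,0],R[0,0])))
E
```

```text
t 6.6 tcp [ 0.5372 -0.0303  0.055 ] F [-3.5 -3.9  1.4] M [-1.3   1.13  0.08] g 0.135 j [ 14.1  24.3 -23.9   0.2 -41.9  81.8]
6.04327154214942
```

>>> {"method": "drive_tool", "body": {"deltas": [{"dx": 0,"dy": 0,"dz": 0,"wx": 0,"wy": 0,"wz": -1},{"dx": 0,"dy": 0,"dz": 0,"wx": 0,"wy": 0,"wz": -2},{"dx": 0,"dy": 0,"dz": 0,"wx": 0,"wy": 0,"wz": -2}]}}

```text
time_s: 6.9
tcp_pos: [0.5372, -0.0303, 0.055]
ee_rot: [[0.99, 0.138, -0.001], [0.138, -0.99, -0.002], [-0.001, 0.002, -1.0]]
wrist_force: [-4.0, -3.5, 0.2]
gripper_width: 0.135
```

```bash
python3 - <<'E'
from h import *
s=state();R=s["ee_rot"];print(np.degrees(np.arctan2(R[1,0],R[0,0])))
E
```

```text
t 6.9 tcp [ 0.5372 -0.0303  0.055 ] F [-4.  -3.5  0.2] M [-1.28  1.12 -0.31] g 0.135 j [ 14.1  24.3 -23.9   0.1 -41.9  83.7]
7.955335143651598
```

>>> {"method": "drive_tool", "body": {"deltas": [{"dx": 0,"dy": 0,"dz": 0,"wx": 0,"wy": 0,"wz": -1},{"dx": 0,"dy": 0,"dz": 0,"wx": 0,"wy": 0,"wz": -2},{"dx": 0,"dy": 0,"dz": 0,"wx": 0,"wy": 0,"wz": -2}]}}

```text
time_s: 7.2
tcp_pos: [0.5372, -0.0303, 0.055]
ee_rot: [[0.985, 0.171, -0.001], [0.171, -0.985, -0.002], [-0.001, 0.002, -1.0]]
wrist_force: [-3.4, -3.6, 2.0]
gripper_width: 0.136
```

```bash
python3 - <<'E'
from h import *
s=state();R=s["ee_rot"];print(np.degrees(np.arctan2(R[1,0],R[0,0])))
E
```

```text
t 7.2 tcp [ 0.5372 -0.0303  0.055 ] F [-3.4 -3.6  2. ] M [-1.3   1.09 -0.63] g 0.136 j [ 14.1  24.3 -23.9   0.1 -41.9  85.7]
9.863793962255821
```

The moment about z climbs from +0.08 to −0.63 N·m near 7–8°, the expected home angle, so the knob is against the zero stop. I'll ease off slightly so it stays loaded towards the stop, then open and lift.

>>> {"method": "drive_tool", "body": {"deltas": [{"dx": 0,"dy": 0,"dz": 0,"wx": 0,"wy": 0,"wz": 1},{"dx": 0,"dy": 0,"dz": 0,"wx": 0,"wy": 0,"wz": 1.5},{"dx": 0,"dy": 0,"dz": 0,"wx": 0,"wy": 0,"wz": 1.5}]}}

```text
time_s: 7.5
tcp_pos: [0.5372, -0.0303, 0.055]
ee_rot: [[0.989, 0.146, -0.001], [0.146, -0.989, -0.002], [-0.001, 0.002, -1.0]]
wrist_force: [-4.0, -4.5, 1.0]
gripper_width: 0.131
```

>>> {"method": "drive_tool", "body": {"deltas": [{"dx": 0,"dy": 0,"dz": 0,"wx": 0,"wy": 0,"wz": 0},{"dx": 0,"dy": 0,"dz": 0,"wx": 0,"wy": 0,"wz": 0},{"dx": 0,"dy": 0,"dz": 0,"wx": 0,"wy": 0,"wz": 0},{"dx": 0,"dy": 0,"dz": 0,"wx": 0,"wy": 0,"wz": 0},{"dx": 0,"dy": 0,"dz": 0,"wx": 0,"wy": 0,"wz": 0}], "gripper": 0.6}}

```text
time_s: 8.0
tcp_pos: [0.5384, -0.0296, 0.0554]
ee_rot: [[0.989, 0.149, 0.002], [0.149, -0.989, -0.001], [0.001, 0.002, -1.0]]
wrist_force: [0.1, -0.7, 0.3]
gripper_width: 0.504
```

>>> {"method": "drive_tool", "body": {"deltas": [{"dx": 0,"dy": 0,"dz": -0.01,"wx": 0,"wy": 0,"wz": 0},{"dx": 0,"dy": 0,"dz": -0.03,"wx": 0,"wy": 0,"wz": 0},{"dx": 0,"dy": 0,"dz": -0.06,"wx": 0,"wy": 0,"wz": 0},{"dx": 0,"dy": 0,"dz": -0.09,"wx": 0,"wy": 0,"wz": 0},{"dx": 0,"dy": 0,"dz": -0.115,"wx": 0,"wy": 0,"wz": 0},{"dx": 0,"dy": 0,"dz": -0.125,"wx": 0,"wy": 0,"wz": 0},{"dx": 0,"dy": 0,"dz": -0.125,"wx": 0,"wy": 0,"wz": 0}], "gripper": 1}}

```text
time_s: 8.7
tcp_pos: [0.5387, -0.0295, 0.182]
ee_rot: [[0.989, 0.148, 0.005], [0.148, -0.989, -0.001], [0.004, 0.001, -1.0]]
wrist_force: [-0.5, 0.3, -0.1]
gripper_width: 0.99
```

```bash
python3 - <<'E'
from h import *
s=state()
cv2.imwrite("pics/w5.png",cams.capture("wrist")[:,:,::-1])
print(delta(W(-.03,0,.18),Rx(-82.85),s))
E
```

```text
t 8.7 tcp [ 0.5387 -0.0295  0.182 ] F [-0.5  0.3 -0.1] M [-0.09  0.13 -0.05] g 0.99 j [ 14.2  15.6 -15.3   0.1 -58.9  84.3]
(array([0.0064, 0.1455, 0.0023]), array([-0.13939834, -0.26809295, 91.38455042]))
```

View pics/w5.png

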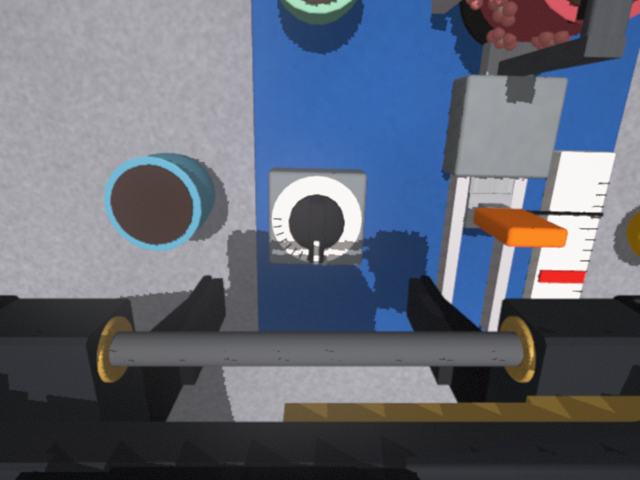

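The white line points straight to the front, at (316,250). I'm moving over the orange handle with the jaws along the tester's x.

>>> {"method": "drive_tool", "body": {"deltas": [{"dx": 0.0005,"dy": 0.01,"dz": 0,"wx": 0,"wy": 0,"wz": 5},{"dx": 0.001,"dy": 0.025,"dz": 0,"wx": 0,"wy": 0,"wz": 12},{"dx": 0.002,"dy": 0.04,"dz": 0,"wx": 0,"wy": 0,"wz": 20},{"dx": 0.003,"dy": 0.055,"dz": 0,"wx": 0,"wy": 0,"wz": 28},{"dx": 0.003,"dy": 0.07,"dz": 0,"wx": 0,"wy": 0,"wz": 36},{"dx": 0.004,"dy": 0.085,"dz": 0,"wx": 0,"wy": 0,"wz": 44},{"dx": 0.004,"dy": 0.1,"dz": 0,"wx": 0,"wy": 0,"wz": 52},{"dx": 0.005,"dy": 0.11,"dz": 0,"wx": 0,"wy": 0,"wz": 60},{"dx": 0.005,"dy": 0.12,"dz": 0,"wx": 0,"wy": 0,"wz": 68},{"dx": 0.006,"dy": 0.13,"dz": 0,"wx": 0,"wy": 0,"wz": 76},{"dx": 0.006,"dy": 0.14,"dz": 0,"wx": 0,"wy": 0,"wz": 84},{"dx": 0.0064,"dy": 0.1455,"dz": 0.001,"wx": 0,"wy": 0,"wz": 89},{"dx": 0.0064,"dy": 0.1455,"dz": 0.001,"wx": -0.1,"wy": -0.2,"wz": 91.4},{"dx": 0.0064,"dy": 0.1455,"dz": 0.001,"wx": -0.1,"wy": -0.2,"wz": 91.4},{"dx": 0.0064,"dy": 0.1455,"dz": 0.001,"wx": -0.1,"wy": -0.2,"wz": 91.4}]}}

```text
time_s: 10.25
tcp_pos: [0.5651, -0.1725, 0.178]
ee_rot: [[0.125, -0.992, -0.005], [-0.992, -0.125, -0.001], [0.0, 0.005, -1.0]]
wrist_force: [-0.7, -0.3, -0.3]
gripper_width: 0.999
```

```bash
python3 - <<'E'
from h import *
s=state()
cv2.imwrite("pics/w6.png",cams.capture("wrist")[:,:,::-1])
im=cams.capture("top");cv2.imwrite("pics/t6.png",im[:,:,::-1])
cv2.imwrite("pics/t6z.png",cv2.resize(im[240:330,320:420,::-1],None,fx=5,fy=5,interpolation=cv2.INTER_CUBIC))
print(delta(W(-.03,0,.061),Rx(-82.85),s))
E
```

```text
t 10.25 tcp [ 0.5651 -0.1725  0.178 ] F [-0.7 -0.3 -0.3] M [0.02 0.12 0.03] g 0.999 j [ -1.3  20.9  -8.1   0.1 -61.4   8.4]
(array([ 0.    , -0.0022,  0.117 ]), array([ 0.31364309, -0.00350883,  0.02383934]))
```

View pics/w6.png

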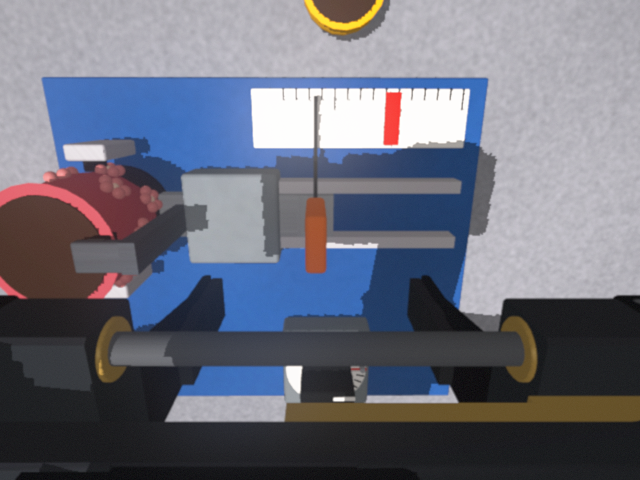

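View pics/t6.png

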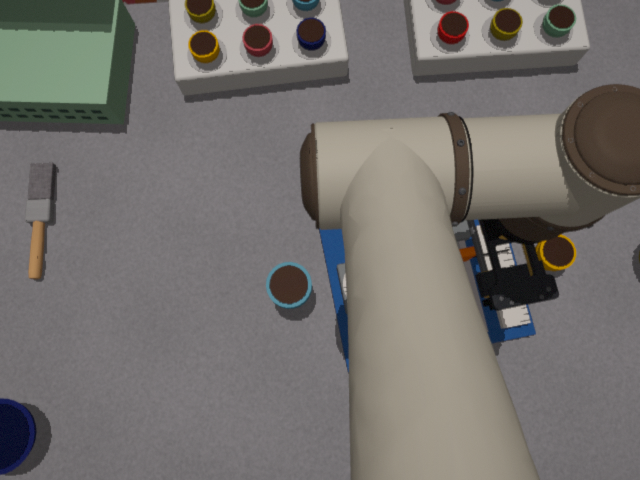

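View pics/t6z.png

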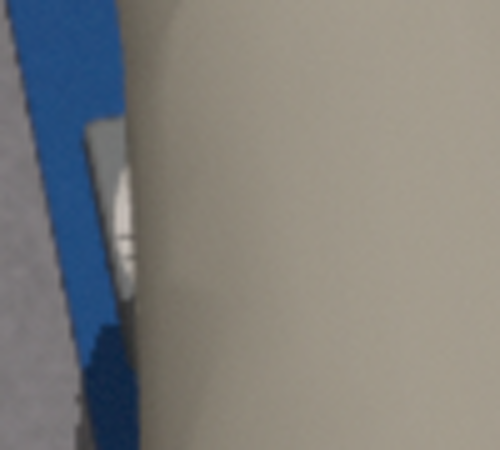

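The wrist view shows the handle centred at column 316, with the pointer at column 317 and the tab at column 392. I'll check the knob crop, measure the pointer-to-tab distance, then descend.

```bash
cat >> h.py <<'E'
def wray(px,z,s):
    m=cams.camera_model("wrist");T=np.eye(4);T[:3,:3]=s["ee_rot"];T[:3,3]=s["tcp_pos"];T=T@m["T_tool_cam"]
    px=np.atleast_2d(px).astype(float);d=(T[:3,:3]@np.linalg.inv(m["intrinsics"])@np.c_[px,np.ones(len(px))].T).T;c=T[:3,3]
    P=c+d*((z-c[2])/d[:,2])[:,None];w=P[:,:2]-o;return np.c_[w@ex,w@ey]
def redptr(s,im,dz=.0345):
    rd=mask(im,(0,180,120),(4,255,255))|mask(im,(174,180,120),(180,255,255))
    n,l,st,ce=cv2.connectedComponentsWithStats(rd[:170,230:]);i=1+np.argmax(st[1:,4]);c=ce[i]+[230,0]
    print("tab",c,st[i],wray(c,.0335,s));return c
E
python3 - <<'E'
from h import *
s=r.sense();im=cv2.imread("pics/w6.png")[:,:,::-1].copy()
redptr(s,im)
print("ptr",wray([[317.3,100],[316,145]],.0345,s))
g=im[125,290:345].sum(1);print(g)
w=cv2.imread("pics/w5.png")
cv2.imwrite("pics/w5z.png",cv2.resize(w[160:280,255:380],None,fx=5,fy=5,interpolation=cv2.INTER_CUBIC))
E
```

```text
tab [391.9850075  117.62218891] [155  93  16  51 667] [[-0.09148221 -0.07941783]]
ptr [[-0.03352684 -0.09228399]
 [-0.03254894 -0.05874946]]
[761 761 761 761 761 761 761 761 761 761 761 761 761 761 761 761 761 761
 761 761 761 763 764 704 463 330 340 438 507 634 755 763 761 761 761 761
 761 761 761 761 761 761 760 761 760 761 761 760 760 760 760 761 760 761
 761]
```

View pics/w5z.png

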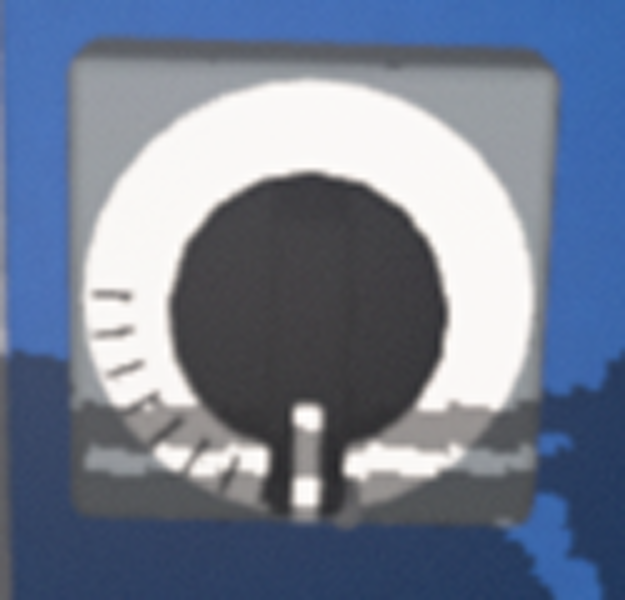

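The white line is parallel to the box edge and the red zero line is hidden underneath it, so the knob is home. The travel needed is about 58.5 mm.

>>> {"method": "drive_tool", "body": {"deltas": [{"dx": 0,"dy": -0.001,"dz": 0.015,"wx": 0.15,"wy": 0,"wz": 0},{"dx": 0,"dy": -0.001,"dz": 0.04,"wx": 0.3,"wy": 0,"wz": 0},{"dx": 0,"dy": -0.001,"dz": 0.07,"wx": 0.3,"wy": 0,"wz": 0},{"dx": 0,"dy": -0.001,"dz": 0.095,"wx": 0.3,"wy": 0,"wz": 0},{"dx": 0,"dy": -0.001,"dz": 0.11,"wx": 0.3,"wy": 0,"wz": 0},{"dx": 0,"dy": -0.001,"dz": 0.117,"wx": 0.3,"wy": 0,"wz": 0},{"dx": 0,"dy": -0.001,"dz": 0.117,"wx": 0.3,"wy": 0,"wz": 0}]}}

```text
time_s: 11.05
tcp_pos: [0.5659, -0.1725, 0.0616]
ee_rot: [[0.124, -0.992, 0.0], [-0.992, -0.124, -0.0], [0.0, -0.0, -1.0]]
wrist_force: [0.8, 0.7, -0.5]
gripper_width: 1.0
```

>>> {"method": "drive_tool", "body": {"deltas": [{"dx": 0,"dy": 0,"dz": 0,"wx": 0,"wy": 0,"wz": 0},{"dx": 0,"dy": 0,"dz": 0,"wx": 0,"wy": 0,"wz": 0},{"dx": 0,"dy": 0,"dz": 0,"wx": 0,"wy": 0,"wz": 0},{"dx": 0,"dy": 0,"dz": 0,"wx": 0,"wy": 0,"wz": 0},{"dx": 0,"dy": 0,"dz": 0,"wx": 0,"wy": 0,"wz": 0},{"dx": 0,"dy": 0,"dz": 0,"wx": 0,"wy": 0,"wz": 0},{"dx": 0,"dy": 0,"dz": 0,"wx": 0,"wy": 0,"wz": 0},{"dx": 0,"dy": 0,"dz": 0,"wx": 0,"wy": 0,"wz": 0},{"dx": 0,"dy": 0,"dz": 0,"wx": 0,"wy": 0,"wz": 0},{"dx": 0,"dy": 0,"dz": 0,"wx": 0,"wy": 0,"wz": 0},{"dx": 0,"dy": 0,"dz": 0,"wx": 0,"wy": 0,"wz": 0},{"dx": 0,"dy": 0,"dz": 0,"wx": 0,"wy": 0,"wz": 0},{"dx": 0,"dy": 0,"dz": 0,"wx": 0,"wy": 0,"wz": 0}], "gripper": 0.05}}

```text
time_s: 12.35
tcp_pos: [0.565, -0.1728, 0.0624]
ee_rot: [[0.124, -0.992, -0.0], [-0.992, -0.124, -0.0], [0.0, 0.0, -1.0]]
wrist_force: [-5.5, -0.8, 3.2]
gripper_width: 0.16
```

```bash
python3 - <<'E'
from h import *
s=state()
im=cams.capture("wrist");cv2.imwrite("pics/w7.png",im[:,:,::-1])
R=s["ee_rot"];print(R.round(3)); d=-ex*.0575;print("tool delta for pull",R.T@np.r_[d,0])
E
```

```text
t 12.35 tcp [ 0.565  -0.1728  0.0624] F [-5.5 -0.8  3.2] M [-0.17  1.52 -0.01] g 0.16 j [ -1.3  27.8 -15.8   0.  -46.3   8.4]
[[ 0.124 -0.992 -0.   ]
 [-0.992 -0.124 -0.   ]
 [ 0.     0.    -1.   ]]
tool delta for pull [4.47773946e-05 5.74999768e-02 2.57187096e-05]
```

View pics/w7.png

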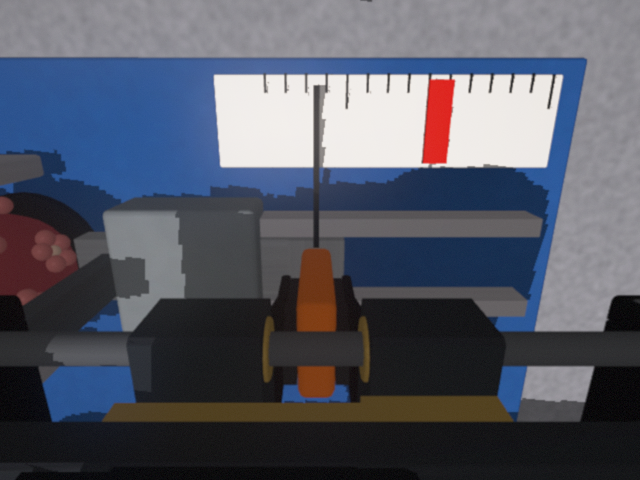

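The handle is gripped with the jaws 14 mm apart. I'll pull 45 mm first.

>>> {"method": "drive_tool", "body": {"deltas": [{"dx": 0,"dy": 0.001,"dz": 0,"wx": 0,"wy": 0,"wz": 0},{"dx": 0,"dy": 0.003,"dz": 0,"wx": 0,"wy": 0,"wz": 0},{"dx": 0,"dy": 0.006,"dz": 0,"wx": 0,"wy": 0,"wz": 0},{"dx": 0,"dy": 0.01,"dz": 0,"wx": 0,"wy": 0,"wz": 0},{"dx": 0,"dy": 0.014,"dz": 0,"wx": 0,"wy": 0,"wz": 0},{"dx": 0,"dy": 0.018,"dz": 0,"wx": 0,"wy": 0,"wz": 0},{"dx": 0,"dy": 0.022,"dz": 0,"wx": 0,"wy": 0,"wz": 0},{"dx": 0,"dy": 0.026,"dz": 0,"wx": 0,"wy": 0,"wz": 0},{"dx": 0,"dy": 0.03,"dz": 0,"wx": 0,"wy": 0,"wz": 0},{"dx": 0,"dy": 0.034,"dz": 0,"wx": 0,"wy": 0,"wz": 0},{"dx": 0,"dy": 0.038,"dz": 0,"wx": 0,"wy": 0,"wz": 0},{"dx": 0,"dy": 0.042,"dz": 0,"wx": 0,"wy": 0,"wz": 0},{"dx": 0,"dy": 0.044,"dz": 0,"wx": 0,"wy": 0,"wz": 0},{"dx": 0,"dy": 0.045,"dz": 0,"wx": 0,"wy": 0,"wz": 0},{"dx": 0,"dy": 0.045,"dz": 0,"wx": 0,"wy": 0,"wz": 0},{"dx": 0,"dy": 0.045,"dz": 0,"wx": 0,"wy": 0,"wz": 0}]}}

```text
time_s: 14.0
tcp_pos: [0.5265, -0.1777, 0.0624]
ee_rot: [[0.125, -0.992, 0.012], [-0.992, -0.125, -0.001], [0.002, -0.011, -1.0]]
wrist_force: [10.3, 1.1, -6.6]
gripper_width: 0.161
```

```bash
cat >> h.py <<'E'
def gap(name):
    s=state();im=cams.capture("wrist");cv2.imwrite(f"pics/{name}.png",im[:,:,::-1])
    c=redptr(s,im);dark=(im[int(c[1]),230:].astype(int).sum(1)<300)
    rows=[]
    for dr in (-15,0,15):
        row=im[int(c[1])+dr].astype(int).sum(1);x=np.where((row<330)&(np.arange(640)>230)&(np.arange(640)<500))[0];
        p=wray([[x.mean(),int(c[1])+dr]],.0345,s) if len(x) else None
        print("dark cols",x,p)
E
python3 -c "
from h import *
gap('w8')"
```

```text
t 14.0 tcp [ 0.5265 -0.1777  0.0624] F [10.3  1.1 -6.6] M [ 0.3  -1.32 -0.03] g 0.161 j [ -1.9  24.8 -21.5   0.  -43.1   9.1]
tab [360.87320838 120.88864388] [ 119   80   25   83 1814] [[-0.09227832 -0.07954021]]
dark cols [269 315 316 317 318 319 320 372 472 483 484 485 486 487 488 489 490 491
 492 493 494 495 496 497 498 499] [[-0.1280162  -0.08681827]]
dark cols [315 316 317 318 319 320 481 482 483 484 485 486 487 488 489 490 491 492
 493 494 495 496 497 498 499] [[-0.13415189 -0.0800031 ]]
dark cols [315 316 317 318 319 479 480 481 482 483 484 485 486 487 488 489 490 491
 492 493 494 495 496 497 498 499] [[-0.13841401 -0.07303529]]
```

View pics/w8.png

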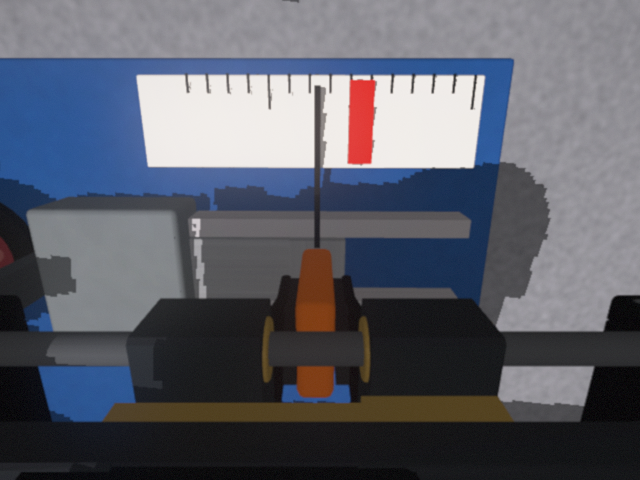

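The pointer is at column 317.5 and the tab at column 361, so about 21 mm remain at 2.05 px/mm. The arm yields a little under the spring.

>>> {"method": "drive_tool", "body": {"deltas": [{"dx": 0,"dy": 0.002,"dz": 0,"wx": 0,"wy": 0,"wz": 0},{"dx": 0,"dy": 0.005,"dz": 0,"wx": 0,"wy": 0,"wz": 0},{"dx": 0,"dy": 0.008,"dz": 0,"wx": 0,"wy": 0,"wz": 0},{"dx": 0,"dy": 0.011,"dz": 0,"wx": 0,"wy": 0,"wz": 0},{"dx": 0,"dy": 0.014,"dz": 0,"wx": 0,"wy": 0,"wz": 0},{"dx": 0,"dy": 0.016,"dz": 0,"wx": 0,"wy": 0,"wz": 0},{"dx": 0,"dy": 0.018,"dz": 0,"wx": 0,"wy": 0,"wz": 0},{"dx": 0,"dy": 0.018,"dz": 0,"wx": 0,"wy": 0,"wz": 0},{"dx": 0,"dy": 0.018,"dz": 0,"wx": 0,"wy": 0,"wz": 0}]}}

```text
time_s: 14.95
tcp_pos: [0.5098, -0.1797, 0.0624]
ee_rot: [[0.126, -0.992, 0.014], [-0.992, -0.126, -0.001], [0.003, -0.014, -1.0]]
wrist_force: [11.4, 1.7, -9.5]
gripper_width: 0.161
```

```bash
python3 -c "
from h import *
gap('w9')
im=cv2.imread('pics/w9.png')
cv2.imwrite('pics/w9z.png',cv2.resize(im[60:180,250:410],None,fx=5,fy=5,interpolation=cv2.INTER_CUBIC))"
```

```text
t 14.95 tcp [ 0.5098 -0.1797  0.0624] F [11.4  1.7 -9.5] M [ 0.49 -1.95 -0.08] g 0.161 j [ -2.2  23.5 -23.7   0.  -42.    9.4]
tab [332.04120444 114.03328051] [ 87  81  22  82 631] [[-0.09505739 -0.08269048]]
dark cols [235 236 315 316 317 318 319 320 321 322 438 439 449 450 451 452 453 454
 455 456 457 458 459 460 461 462 463 464 465 466 467 468 469 470 471 472
 473 474 475 476] [[-0.13697089 -0.0895046 ]]
dark cols [315 316 317 318 319 320 321 322 323 448 449 450 451 452 453 454 455 456
 457 458 459 460 461 462 463 464 465 466 467 468 469 470 471 472 473 474] [[-0.13960014 -0.08274748]]
dark cols [315 316 317 318 319 320 321 322 446 447 448 449 450 451 452 453 454 455
 456 457 458 459 460 461 462 463 464 465 466 467 468 469 470 471 472 473] [[-0.14147872 -0.07583895]]
```

View pics/w9z.png

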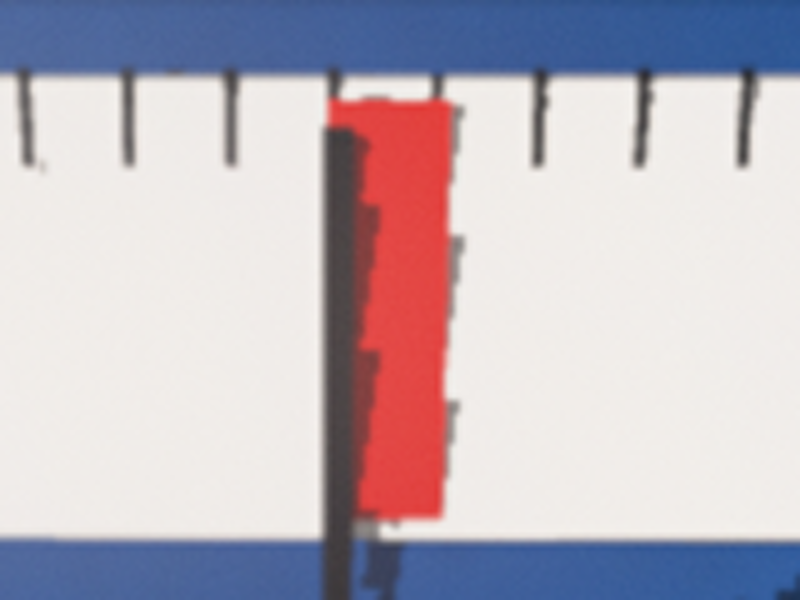

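The pointer is now over the tab's inner edge, about 4.7 mm short of centre. I'll move a final 5 mm.

>>> {"method": "drive_tool", "body": {"deltas": [{"dx": 0,"dy": 0.001,"dz": 0,"wx": 0,"wy": 0,"wz": 0},{"dx": 0,"dy": 0.002,"dz": 0,"wx": 0,"wy": 0,"wz": 0},{"dx": 0,"dy": 0.003,"dz": 0,"wx": 0,"wy": 0,"wz": 0},{"dx": 0,"dy": 0.004,"dz": 0,"wx": 0,"wy": 0,"wz": 0},{"dx": 0,"dy": 0.0048,"dz": 0,"wx": 0,"wy": 0,"wz": 0},{"dx": 0,"dy": 0.0048,"dz": 0,"wx": 0,"wy": 0,"wz": 0},{"dx": 0,"dy": 0.0048,"dz": 0,"wx": 0,"wy": 0,"wz": 0},{"dx": 0,"dy": 0.0048,"dz": 0,"wx": 0,"wy": 0,"wz": 0},{"dx": 0,"dy": 0.0048,"dz": 0,"wx": 0,"wy": 0,"wz": 0},{"dx": 0,"dy": 0.0048,"dz": 0,"wx": 0,"wy": 0,"wz": 0},{"dx": 0,"dy": 0.0048,"dz": 0,"wx": 0,"wy": 0,"wz": 0}]}}

```text
time_s: 16.1
tcp_pos: [0.5057, -0.1803, 0.0624]
ee_rot: [[0.126, -0.992, 0.015], [-0.992, -0.126, -0.001], [0.003, -0.015, -1.0]]
wrist_force: [13.2, 2.0, -10.5]
gripper_width: 0.161
```

```bash
python3 -c "
from h import *
state()
im=cams.capture('wrist')[:,:,::-1]
cv2.imwrite('pics/w10z.png',cv2.resize(im[60:180,250:410],None,fx=5,fy=5,interpolation=cv2.INTER_CUBIC))
cv2.imwrite('pics/s10.png',cams.capture('scene')[:,:,::-1])
cv2.imwrite('pics/t10.png',cams.capture('top')[:,:,::-1]);state()"
```

```text
t 16.1 tcp [ 0.5057 -0.1803  0.0624] F [ 13.2   2.  -10.5] M [ 0.61 -2.16 -0.11] g 0.161 j [ -2.3  23.2 -24.3   0.  -41.6   9.5]
t 16.25 tcp [ 0.5057 -0.1803  0.0624] F [ 14.    1.9 -10.6] M [ 0.62 -2.22 -0.05] g 0.161 j [ -2.3  23.2 -24.3   0.  -41.6   9.5]
```

View pics/w10z.png

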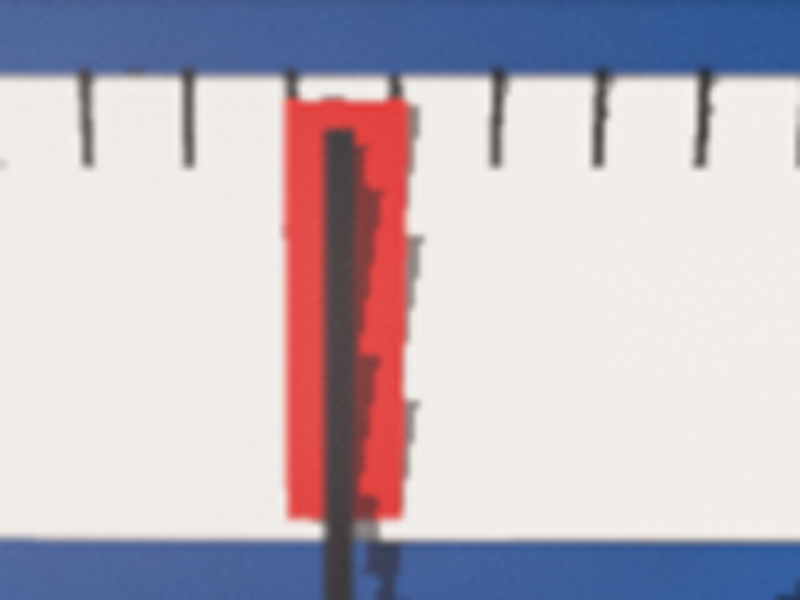

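View pics/s10.png

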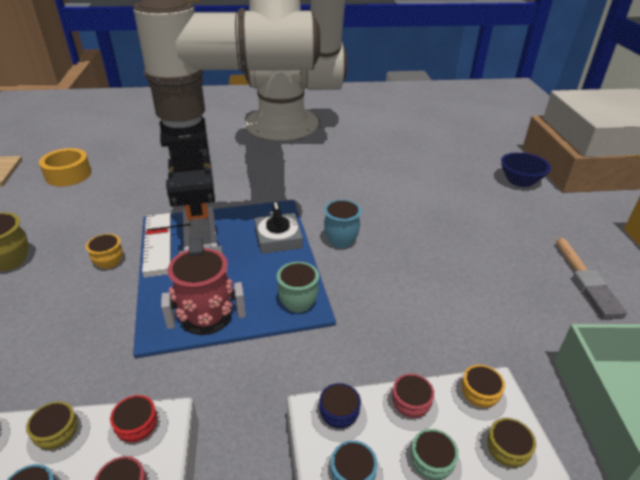

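View pics/t10.png

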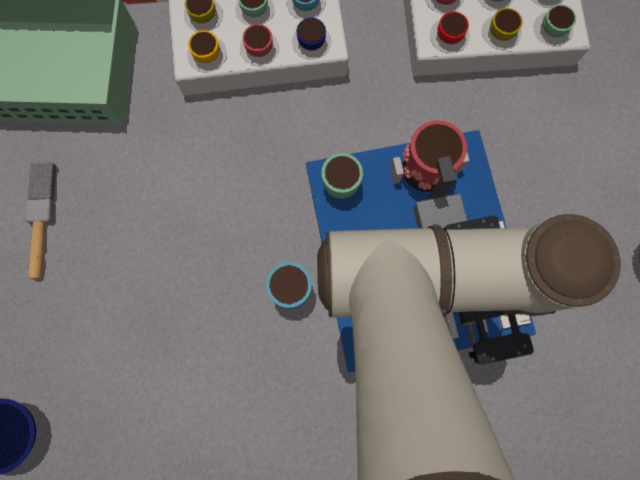

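The pointer stands over the tab, about 0.9 mm short of its centre. The bystander pots haven't moved, the knob points to the front in the scene view, and the reading is steady. I'm handing in.

```bash
python3 -c "
from h import *
print(ticket.finish_job())"
```

```text
the job is handed in; nothing more can be done
None
```

I turned the tare knob home and pulled the load slide out to the red tab, then handed the job in while still gripping the handle. The clock read about 16 s, and the hand-in gave no verdict.

- **Tare knob:** I turned it about 77° anticlockwise, with the slide still at rest. At about 7–8°, the expected home angle, the moment about the knob's axis rose to 0.63 N·m, so it was against the stop. The wrist picture then showed the white line parallel to the box edge, pointing to the front. The top camera could not recheck the knob because the arm hid it.
- **Load slide:** I gripped the orange handle front and back (14 mm opening) and pulled it about 59 mm in three steps. I checked the last two steps against the tab. The last wrist picture shows the pointer about 0.9 mm short of the tab's centre, and it never went past the centre.
- **Holding:** The position was steady between readings, with about 14 N at the wrist along the pull.
- **Other pots:** The green, blue and yellow pots look unmoved in the last scene picture. In the top picture the arm hid the yellow pot.

Two things did not go as planned:
- **Refused call:** My first move call was refused because some keys were missing, so nothing moved.
- **Arm give:** The arm gave way by about 6 mm on the first pull, so I made the final approach from the pictures rather than the commanded distance.

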